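Pin the gate of the bottle rack shut

ROBOT

A 7-joint arm with a two-finger parallel gripper is mounted at the origin on the work surface; the furniture and walls round the work are solid. World frame = base frame: x ahead of the robot, y to its left, z up, the work surface at z = 0. Lengths are in m, angles in rad, forces in N, time in s.
With the tool pointing down it reaches from about 0.4 to 0.85 m from the base axis. Payload 4.5 kg.
Tool frame: the origin (TCP) lies on the centre line of the jaws, within the pads' length; the fingertips stand ahead of it and the grasp point (between the pads) lies 3 mm ahead of it (r.finger_overhang is the z of the fingertips in the tool frame, in m); z points along the fingers, y is the direction in which the jaws open and shut (so a half turn about z gives the same grasp; the last joint's range is limited). The gripper opens to 88 mm and grips with 3 to 60 N. Pads are 18 mm wide; open, the fingers measure 123 mm over their backs; the gripper's body (75 mm by 187 mm) begins 45 mm behind the grasp point.
Start: joints at [1.307, 0.689, -0.195, 1.565, 0.157, 0.902, -0.215], TCP at [0.183, -0.598, 0.261] pointing down, gripper open.
Joint ranges: [-3.01, 3.01], [-0.46, 2.08], [-1.47, 1.51], [0.13, 2.56], [-1, 4.14], [0.04, 2.09], [-2.66, 2.66]. Speed limits (rad/s): [2.57, 2.57, 3.14, 3.14, 3.14, 3.14, 3.14].

INTERFACE

Orientations are given as a unit quaternion [x, y, z, w].
In Python, from plant import get_state, snapshot, camera_model, workorder, boxes_of, mark_of, r gives the robot as it stands.
- The arm moves only by the tool jog_arm, never from a script. Its argument "rows" is a list of rows, each a list of 2 entries, a list of its own where there are three numbers: the shift along the tool's x, y, z normalised to -1 to 1, where 1 is 75 cm, then the turn about the tool's z normalised to -1 to 1, where 1 is 2 rad. A call has 1 to 20 rows; each row is the pose to reach, as a shift and turn from the pose commanded when the call began, along the tool's axes at that moment; what a row does not reach only later rows make up. A row lasts 1/12 s, in which the tool goes at most 41.7 mm and 7.16 degrees, less where a joint would pass 70% of its speed; a pose out of reach is approached as far as the arm can. A call with a number of a shift or a turn outside -1 to 1 is refused whole. A call with a gripper value outside its range is refused whole. "gripper" is the finger opening in mm, from 0 to 88.1, set as the call begins (left out, the last holds). The fingers move at their own pace and stop on an object; "newtons" is the grip in N (left out, the last holds). Time passes only in rows, so rows that repeat a pose let the fingers close. It gives the time, the measured TCP pose, the force and the opening at its end, in the units of the state.
- get_state(): the state, without advancing time (a new reading comes with each control period).
- snapshot(name): name is "side" or "top" or "wrist"; returns the picture (400x640x3 uint8, red, green, blue); there is no depth.
- camera_model(name): a dict with "mtx" (3x3 intrinsics, pixels), "k1" (the pictures are not rectified: a ray, as slopes to the right and down, at radius r is drawn at 1 + k1 r^2 times it, then the intrinsics apply), "extrinsics" (4x4, takes a point from camera to world coordinates); the wrist camera has in their place "T_tool_cam" (4x4, takes a point from camera to tool coordinates, whose origin is the TCP and whose axes are the flange's). Camera axes: x right, y up, looking along -z (the intrinsics and any distortion apply to the point x, -y, -z); pixel columns grow to the right and rows downward; lengths in m; the calibration is good to about 2 mm. A picture is of the moment at which its call begins: read the wrist's pose just before it. camera_model takes no time and is no camera call.
- workorder.finish_job(): hands the job in, once; it reports no verdict.
Trained networks look in the newest picture that a camera, given by its name, has taken for a name from the list of things; names that differ only in an ending like _2 or _b are one class to them, and where a whole thing is asked for, a point or a joint stands for the part that bears it (a point fixed in the world has none). Each returns a list of dicts, best first, with "p" (0 to 1); they miss things now and then, are a little off and sometimes report something else, mostly with a low value. They report only what shows in the picture. A call takes as long as a camera call.
- boxes_of(thing, camera): "rect" ([left, top, right, bottom] in pixels, round what is visible of it).
- mark_of(thing, camera): "pixel" ([row, column] in pixels: a listed point, or the origin of a listed thing).
The state is a dict: "clock": time; "q": joint angles; "qd": joint speeds; "joint_torque": joint torques, N m; "tool_pos": TCP position; "eef_rot": TCP orientation; "contact_force": force on the tool from outside, world axes, zero at the start; "moment": the same for the moment, N m; "opening": opening from 0.0 (shut) to 1.0 (fully open).
Only numpy, scipy, OpenCV 4.12 (cv2) and the standard library are available. Lean on these libraries where they do the work, as an engineer would, in place of code of your own. Each camera call takes 0.05 s, during which the arm holds its last target.

TASK

Lock the bottle rack that lies across the sink: push its dark gate fully shut so that the eye at its end stands between the two plates of the fork, then take the long red-handled pin from the pin stand in the black tray and push it down through fork and eye until its head sits flat on the fork. Let go of it there. Leave the short blue-handled pin in its stand and do not knock over the bottles in the rack.

Things in the scene. Friction and masses are not known exactly. Their poses are not given: they have to be found in the camera images.
- bottle_rack: white rack fixed across the sink's rims. Origin: mid underside, 85 mm above the bench, on the closed gate's line; x away from the robot, y left along the closed gate, z up. Board 310 (y) x 70 x 12 mm. Fork at y = +90 mm, hinge at y = -100 mm. Bottles stand 45 mm behind the gate line at y = -43 and +27 mm, caps 122 mm above the origin
- fork_seat (a point): centre of the fork's vertical hole, on the top face of its upper plate. Two level aluminium plates 36 x 36 x 10 mm, 16 mm apart, web behind, open to the front; holes 15 mm, chamfered. A spring nose from behind, 43 mm below this point, makes a pin that is merely dropped stop 6 mm or more short of its seat, leaning; 2 to 6 N pushes it home and it stays
- gate (a joint): angle of the gate: 0 = shut against its stop (eye in line with the fork's holes), grows to 1.4 rad as it swings out towards the robot, anticlockwise seen from above. Slight friction holds it where it is left; about 1 N at the knob moves it
- gate_hinge (a point): point on the gate's vertical hinge axis at the middle height of the bar
- gate_knob (a point): middle of the 18 mm ball on the gate's black upright knob, 120 mm from the hinge axis; post below it 14 mm thick. Top of the dark bar (10 mm thick, 14 mm high) is 35 mm below this point; eye 34 x 34 x 10 mm, hole 16 mm, 190 mm from the hinge axis. Gate shut, only 10 mm are free between knob and bottles: push from the front
- pin_red: steel clevis pin, red handle, 60 g, upright in the stand. Origin: centre of the underside of its head (flange 26 mm wide, 4 mm thick), 67 mm above the bench at first; z towards the handle. Handle 18 mm thick, 4 to 46 mm above the origin; shank 12 mm thick, 56 mm long below it, the last 8 mm tapered to 5 mm
- pin_blue: like the red pin, but with a blue handle and a shank only 34 mm long; not wanted here
- pin_holder: grey stand, 96 x 40 x 64 mm, fixed in the black tool tray (walls 35 mm high, floor 3 mm above the bench); the two pins stand in open 15 mm holes of its top plate (8 mm thick), 23 mm either side of its middle along its x axis. Origin: centre of its underside
- bottle_a: white bottle with red screw cap, 57 mm wide, 107 mm tall, standing in the rack; origin: centre of its underside
- bottle_b: white bottle with red screw cap, 57 mm wide, 110 mm tall, standing in the rack; origin: centre of its underside

How it is judged:
By the outcome, as a careful person would: the job done as asked, in the order asked, and still so for the second after the job is handed in, with the robot touching nothing.
It also fails if it takes over 51 s, if anything falls off the work surface, if the arm or the gripper's body presses on something with over 40 N, if the wrist force passes 120 N, or if a joint passes its speed limit or range.

## Working session

There is one attempt and no reset: what is moved stays moved. The work goes in short steps, Python scripts to look and compute and a tool call to move; the robot and the scene stay as the last step left them, time stands still between calls to the robot, and variables do not carry over. Pictures are saved under pics/ and viewed, and the job is handed in when it is done.

Besides the shell and the picture viewer there is one more tool, called as name(argument=value, ...), one argument or row to a line, values as JSON. jog_arm: Moves the arm, as the interface text tells. Scaled input: -1 to 1 covers 75 cm each way for a shift and 2 rad each way for a turn. Its arguments: {"type":"object","properties":{"rows":{"type":"array"},"gripper":{"type":"number"},"newtons":{"type":"number"}},"required":["rows"]}

```bash
ls; mkdir -p pics; python3 - <<'E'
from plant import *
import cv2
s=get_state();print(s)
for c in ["side","top","wrist"]:
    im=snapshot(c);cv2.imwrite(f"pics/{c}0.png",im[:,:,::-1]);print(c,camera_model(c))
    for t in ["pin_red","pin_blue","fork_seat","gate_knob","gate_hinge","bottle_rack","pin_holder","bottle_a"]:
        print(t,mark_of(t,c)[:2])
print(r.finger_overhang,get_state()['clock'])
E
```

```text
pics
{'clock': 0.0, 'q': array([ 1.30680446,  0.69001034, -0.1945104 ,  1.56636903,  0.15731112,
        0.9025033 , -0.21511708]), 'qd': array([-0.0001933 , -0.00033452, -0.00013577,  0.00084179, -0.0022536 ,
        0.00062212,  0.00049921]), 'joint_torque': array([ 1.55900016e-03, -5.27572739e+01, -1.26683470e+00, -1.53431797e+01,
       -5.27517032e-02,  6.53130468e-03,  1.35406985e-04]), 'tool_pos': array([ 0.18315201, -0.59692372,  0.25988681]), 'eef_rot': array([ 9.88929491e-01,  1.48383163e-01, -2.13327385e-04, -9.24136078e-04]), 'contact_force': array([ 0.45472434, -0.33284918, -0.30039812]), 'moment': array([ 0.00784737,  0.05007835, -0.03728604]), 'opening': 0.9973045862398843}
side {'mtx': array([[485.86755698,   0.        , 321.62978312],
       [  0.        , 485.86755698, 205.54705138],
       [  0.        ,   0.        ,   1.        ]]), 'k1': 0.03862079078889715, 'extrinsics': array([[ 0.88825145, -0.3618194 ,  0.28301251,  0.85389543],
       [ 0.45934657,  0.69536725, -0.55268898, -0.50601885],
       [ 0.00317596,  0.62092761,  0.78386147,  0.89065346],
       [ 0
[... 1409 characters left out ...]
xel': [185.6, 399.3], 'p': 0.76}]
wrist {'mtx': array([[307.50906269,   0.        , 323.47715928],
       [  0.        , 307.50906269, 199.28763449],
       [  0.        ,   0.        ,   1.        ]]), 'k1': 0.01305407589060235, 'T_tool_cam': array([[ 6.53504083e-05,  9.62863893e-01,  2.69987259e-01,
         6.97522915e-02],
       [ 9.99999991e-01, -9.34703687e-05,  9.12962910e-05,
         1.67519184e-04],
       [ 1.13141711e-04,  2.69987251e-01, -9.62863890e-01,
        -1.24599214e-01],
       [ 0.00000000e+00,  0.00000000e+00,  0.00000000e+00,
         1.00000000e+00]])}
pin_red []
pin_blue []
fork_seat []
gate_knob []
gate_hinge []
bottle_rack []
pin_holder []
bottle_a []
0.022 1.35
```

View pics/side0.png

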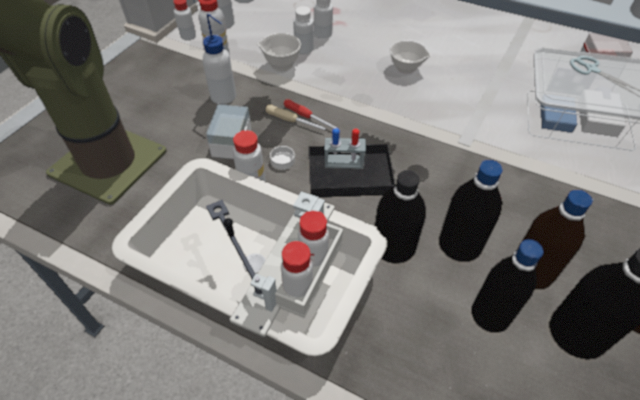

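View pics/top0.png

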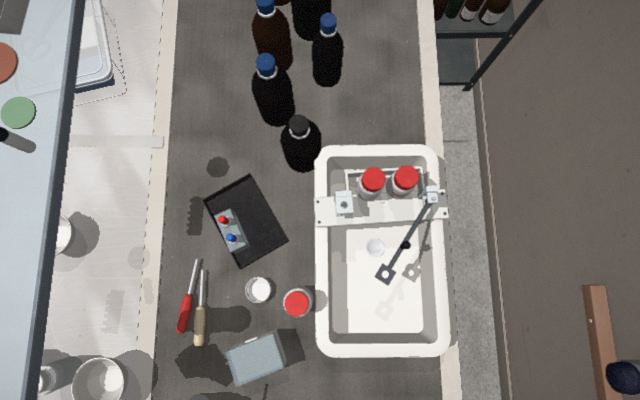

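```bash
cat > h.py <<'E'
import numpy as np, cv2
from scipy.optimize import least_squares
from scipy.spatial.transform import Rotation as R
def ray(m,row,col,T=None):
    K=m["mtx"];x=(col-K[0,2])/K[0,0];y=(row-K[1,2])/K[1,1]
    rd=np.hypot(x,y);ru=rd
    for _ in range(20): ru=rd/(1+m["k1"]*ru**2)
    f=ru/rd if rd>0 else 1
    T=m["extrinsics"] if T is None else T
    d=T[:3,:3]@np.array([x*f,-y*f,-1.]);return T[:3,3],d/np.linalg.norm(d)
def proj(m,P,T=None):
    T=m["extrinsics"] if T is None else T
    p=T[:3,:3].T@(np.asarray(P)-T[:3,3]);x=p[0]/-p[2];y=-p[1]/-p[2]
    f=1+m["k1"]*(x*x+y*y);K=m["mtx"];return np.array([K[1,1]*y*f+K[1,2],K[0,0]*x*f+K[0,2]])
def atz(o,d,z): return o+d*(z-o[2])/d[2]
def tri(rays):
    A=sum(np.eye(3)-np.outer(d,d) for o,d in rays);b=sum((np.eye(3)-np.outer(d,d))@o for o,d in rays)
    p=np.linalg.solve(A,b);return p,[np.linalg.norm(np.cross(p-o,d)) for o,d in rays]
def wristT(m,s):
    T=np.eye(4);T[:3,:3]=R.from_quat(s["eef_rot"]).as_matrix();T[:3,3]=s["tool_pos"];return T@m["T_tool_cam"]
E
python3 - <<'E'
from h import *
from plant import camera_model
S,T=camera_model("side"),camera_model("top")
pts=dict(red=((145,352.4),(219.3,225.9),.067),blue=((144.8,337.2),(240.8,238.6),.067),fork=((200.7,301.7),(202.3,346.9),None),knob=((221.4,228.4),(244.4,407.5),None),hinge=((283.8,259.1),(199.1,428.2),None),rack=((257.6,288.3),(205.2,381.1),.085),holder=((160.4,347.5),(232.7,234.8),.003))
for k,(a,b,z) in pts.items():
    ra,rb=ray(S,*a),ray(T,*b);p,e=tri([ra,rb]);print(k,p.round(4),np.round(e,4),z and (atz(*ra,z).round(4),atz(*rb,z).round(4)))
E
```

```text
red [0.5425 0.2711 0.0735] [0.0047 0.0047] (array([0.5369, 0.2733, 0.067 ]), array([0.5473, 0.2757, 0.067 ]))
blue [0.501  0.247  0.0719] [0.0074 0.0074] (array([0.5043, 0.2571, 0.067 ]), array([0.4955, 0.2436, 0.067 ]))
fork [ 0.5617 -0.0096  0.1804] [0.0038 0.0038] None
knob [ 0.4738 -0.1261  0.1986] [0.0005 0.0005] None
hinge [ 0.5734 -0.1876  0.1556] [0.0016 0.0016] None
rack [ 0.5714 -0.0921  0.1028] [0.0002 0.0002] (array([ 0.5648, -0.0829,  0.085 ]), array([ 0.5747, -0.0949,  0.085 ]))
holder [0.5244 0.2683 0.0109] [0.0043 0.0043] (array([0.5246, 0.2786, 0.003 ]), array([0.5218, 0.2673, 0.003 ]))
```

The side view shows the rack across the sink, with its gate hinged near (262,290), its knob near (228,222) and the fork near (309,205). The pins are at (337,135) blue and (355,135) red. In the top view red is at (223,219), blue at (231,238), the fork at (344,202) and the gate's eye at (385,272). Next I'll move the wrist camera over the gate.

```bash
cat >> h.py <<'E'
def to_rows(s,P,yaw,z=None):
    Rm=R.from_quat(s["eef_rot"]).as_matrix()
    y0=np.arctan2(Rm[1,0],Rm[0,0])
    d=Rm.T@(np.asarray(P)-s["tool_pos"])/0.75
    dy=(yaw-y0+np.pi)%(2*np.pi)-np.pi
    print("yaw0",y0.round(4),"shift",d.round(4),"turn",round(-dy/2,4),"dist",np.linalg.norm(d)*.75)
E
python3 - <<'E'
from h import *
from plant import get_state
s=get_state();to_rows(s,[.46,-.1,.40],0.06)
E
```

```text
yaw0 0.2978 shift [ 0.5472 -0.5259 -0.1857] turn 0.1189 dist 0.5860389771540391
```

jog_arm(
  rows=[
    [[0.547, -0.526, -0.186], 0.119],
    [[0.547, -0.526, -0.186], 0.119],
    [[0.547, -0.526, -0.186], 0.119],
    [[0.547, -0.526, -0.186], 0.119],
    [[0.547, -0.526, -0.186], 0.119],
    [[0.547, -0.526, -0.186], 0.119],
    [[0.547, -0.526, -0.186], 0.119],
    [[0.547, -0.526, -0.186], 0.119],
    [[0.547, -0.526, -0.186], 0.119],
    [[0.547, -0.526, -0.186], 0.119],
    [[0.547, -0.526, -0.186], 0.119],
    [[0.547, -0.526, -0.186], 0.119],
    [[0.547, -0.526, -0.186], 0.119],
    [[0.547, -0.526, -0.186], 0.119],
    [[0.547, -0.526, -0.186], 0.119],
    [[0.547, -0.526, -0.186], 0.119],
    [[0.547, -0.526, -0.186], 0.119],
    [[0.547, -0.526, -0.186], 0.119],
  ],
  gripper=0,
)

```text
clock: 2.85
tool_pos: [0.4588, -0.1017, 0.3998]
eef_rot: [1.0, 0.028, -0.001, 0.0]
contact_force: [0.0, -0.5, -0.0]
opening: 0.001
```

```bash
python3 - <<'E'
from h import *
from plant import *
s=get_state();print(s['tool_pos'],s['eef_rot'],s['q'].round(2));W=camera_model("wrist");M=wristT(W,s)
im=snapshot("wrist");cv2.imwrite("pics/w1.png",im[:,:,::-1])
for t,z in [("fork_seat",.18),("gate_knob",.199),("gate_hinge",.157),("bottle_rack",.085)]:
    for m in mark_of(t,"wrist")[:2]: print(t,m,atz(*ray(W,*m["pixel"],M),z).round(4))
for t in ["fork_seat","gate"]:print(boxes_of(t,"wrist")[:2])
E
```

```text
[ 0.45882009 -0.10174488  0.39979656] [ 9.99594945e-01  2.84459223e-02 -7.42151954e-04  4.73167857e-04] [ 0.27  0.32 -0.21  1.8   0.08  1.04 -1.49]
fork_seat {'pixel': [76.5, 234.9], 'p': 0.84} [ 0.5593 -0.0038  0.18  ]
gate_hinge {'pixel': [75.3, 404.4], 'p': 0.56} [ 0.5733 -0.1856  0.157 ]
bottle_rack {'pixel': [83.4, 322.9], 'p': 0.97} [ 0.566  -0.0952  0.085 ]
[{'rect': [196.7, 0.1, 438.8, 225.0], 'p': 0.79}]
[{'rect': [291.7, 75.5, 408.9, 219.8], 'p': 0.77}]
```

View pics/w1.png

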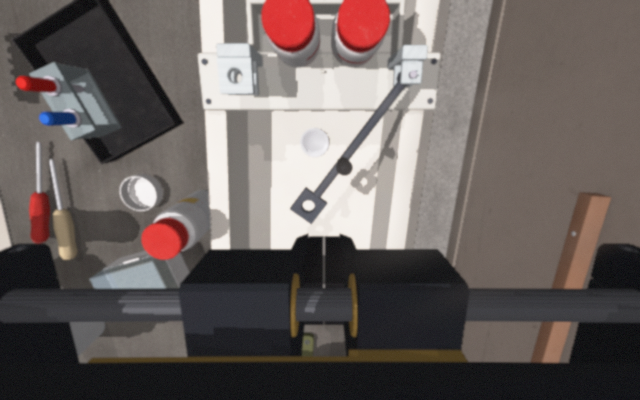

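The wrist view has the fork hole at (236,74), the knob at (344,166), the eye at (309,206) and the hinge near (412,70). I'll fit the rack pose next, with a zoom for pixel accuracy.

```bash
python3 - <<'E'
from h import *
from plant import camera_model,get_state
im=cv2.imread("pics/w1.png")[20:220,190:450];cv2.imwrite("pics/w1z.png",cv2.resize(im,None,fx=3,fy=3,interpolation=cv2.INTER_CUBIC))
S,T,W=[camera_model(c) for c in("side","top","wrist")];M=wristT(W,get_state())
obs=[(S,None,"f",(200.7,301.7)),(T,None,"f",(202.3,346.9)),(W,M,"f",(75,235.5)),(S,None,"h",(283.8,259.1)),(T,None,"h",(199.1,428.2)),(W,M,"h",(75.3,406)),(S,None,"k",(221.4,228.4)),(T,None,"k",(244.4,407.5)),(W,M,"k",(166,344))]
def pts(p):
    x,y,a,zm,g=p;X=np.array([np.cos(a),np.sin(a),0]);Y=np.array([-np.sin(a),np.cos(a),0]);O=np.array([x,y,zm])
    h=O-.1*Y;return dict(f=O+.09*Y+[0,0,.018],h=h,k=h+.12*(Y*np.cos(g)-X*np.sin(g))+[0,0,.042])
def res(p):
    q=pts(p);return np.concatenate([(proj(m,q[n],t)-o) for m,t,n,o in obs])
f=least_squares(res,[.57,-.09,.06,.157,1.],loss="soft_l1");print(f.x.round(4));print(f.fun.reshape(-1,2).round(1))
for k,v in pts(f.x).items():print(k,v.round(4))
E
```

```text
[ 0.5682 -0.0894  0.0638  0.1525  0.9224]
[[-0.6  5. ]
 [ 1.9 -3.9]
 [ 0.  -0.5]
 [ 1.8  1.2]
 [ 0.3  0.8]
 [ 0.7  1.9]
 [ 0.3  1.4]
 [-0.4 -2.2]
 [ 0.9  0.9]]
f [5.625e-01 4.000e-04 1.705e-01]
h [ 0.5746 -0.1892  0.1525]
k [ 0.4745 -0.123   0.1945]
```

View pics/w1z.png

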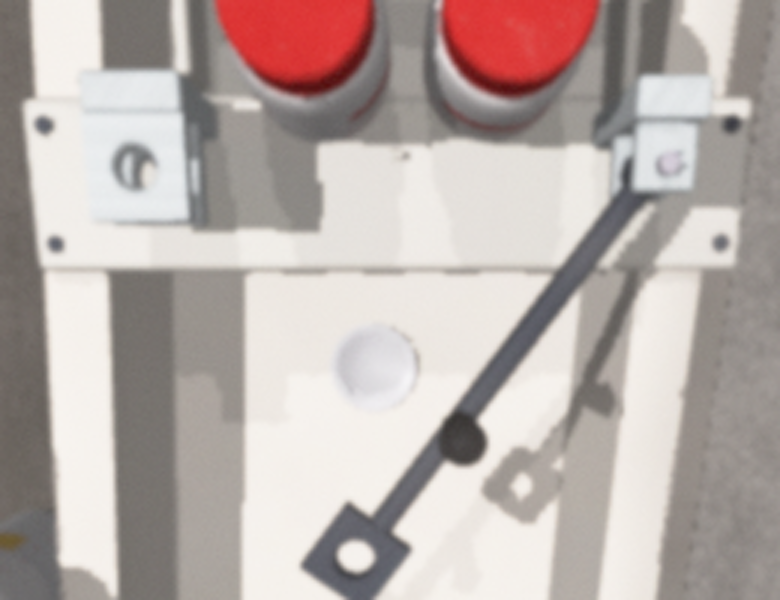

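```bash
python3 - <<'E'
from h import *
from plant import get_state
s=get_state();to_rows(s,[.4316,-.1257,.202],0.064)
# push waypoints relative to pre-contact pose with yaw .064 -> rack axes: tool x=X, tool y=-Y
g0=.9224;k0=np.array([-.12*np.sin(g0),-.1+.12*np.cos(g0)])
for g in np.linspace(.92,0,9):
    k=np.array([-.12*np.sin(g),-.1+.12*np.cos(g)])-k0
    print(g.round(3),((k[0]+.025)/.75).round(3),(-k[1]/.75).round(3))
E
```

```text
yaw0 0.0587 shift [-0.0392  0.0312  0.2642] turn -0.0027 dist 0.20168264635964084
0.92 0.034 -0.0
0.805 0.046 -0.014
0.69 0.059 -0.027
0.575 0.074 -0.038
0.46 0.09 -0.047
0.345 0.107 -0.054
0.23 0.124 -0.059
0.115 0.143 -0.062
0.0 0.161 -0.063
```

jog_arm(
  rows=[
    [[-0.039, 0.031, 0.0], -0.003],
    [[-0.039, 0.031, 0.2], -0.003],
    [[-0.039, 0.031, 0.264], -0.003],
    [[-0.039, 0.031, 0.264], -0.003],
    [[-0.039, 0.031, 0.264], -0.003],
    [[-0.039, 0.031, 0.264], -0.003],
    [[-0.039, 0.031, 0.264], -0.003],
    [[-0.039, 0.031, 0.264], -0.003],
    [[-0.039, 0.031, 0.264], -0.003],
  ],
)

```text
clock: 3.95
tool_pos: [0.4331, -0.1252, 0.2036]
eef_rot: [0.999, 0.033, 0.001, 0.0]
contact_force: [-0.1, 1.0, 0.1]
opening: 0.008
```

```bash
python3 - <<'E'
from plant import *
import cv2
for c in ("wrist","side"):
    im=snapshot(c); im=im if c=="wrist" else cv2.resize(im[120:320,150:400],None,fx=3,fy=3)
    cv2.imwrite(f"pics/pre_{c}.png",im[:,:,::-1])
E
```

```text
(no output)
```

View pics/pre_wrist.png

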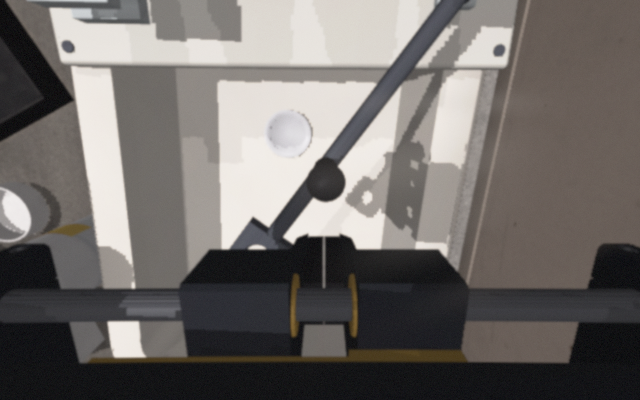

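View pics/pre_side.png

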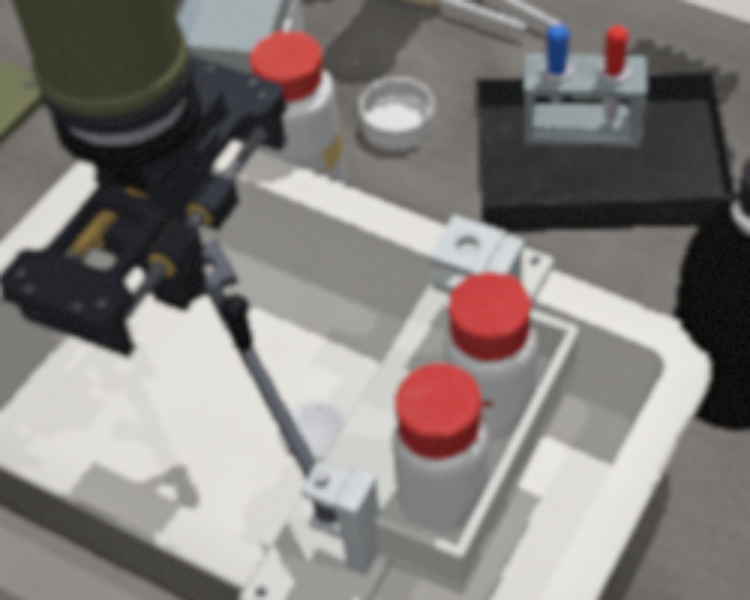

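The knob at (325,180) is straight ahead of the fingers. I'll push along the arc.

jog_arm(
  rows=[
    [[0.015, 0.0, 0.0], 0],
    [[0.028, 0.0, 0.0], 0],
    [[0.036, -0.004, 0.0], 0],
    [[0.046, -0.014, 0.0], 0],
    [[0.059, -0.027, 0.0], 0],
    [[0.074, -0.038, 0.0], 0],
    [[0.09, -0.047, 0.0], 0],
    [[0.107, -0.054, 0.0], 0],
    [[0.118, -0.057, 0.0], 0],
    [[0.13, -0.06, 0.0], 0],
    [[0.14, -0.062, 0.0], 0],
    [[0.149, -0.063, 0.0], 0],
    [[0.156, -0.063, 0.0], 0],
    [[0.16, -0.063, 0.0], 0],
    [[0.162, -0.063, 0.0], 0],
    [[0.162, -0.063, 0.0], 0],
  ],
)

```text
clock: 5.38
tool_pos: [0.5479, -0.0703, 0.2018]
eef_rot: [0.999, 0.033, -0.003, 0.0]
contact_force: [-5.3, -0.1, 3.4]
opening: -0.001
```

```bash
python3 - <<'E'
from plant import *
import cv2
for c in ("wrist","side"):
    im=snapshot(c); im=im if c=="wrist" else cv2.resize(im[150:320,200:400],None,fx=3.5,fy=3.5)
    cv2.imwrite(f"pics/push_{c}.png",im[:,:,::-1])
print(get_state()['contact_force'])
E
```

```text
[-5.75595473  1.4857813   2.44554657]
```

View pics/push_wrist.png

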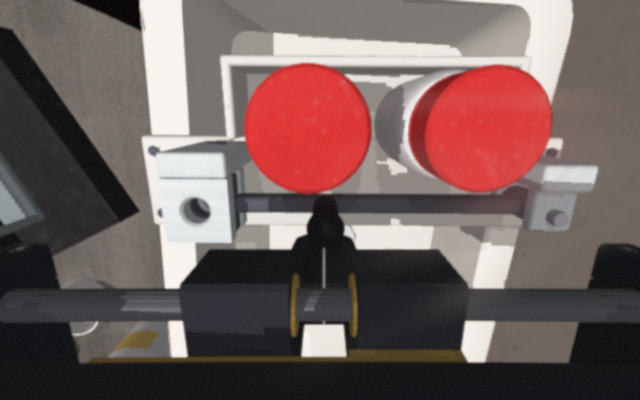

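View pics/push_side.png

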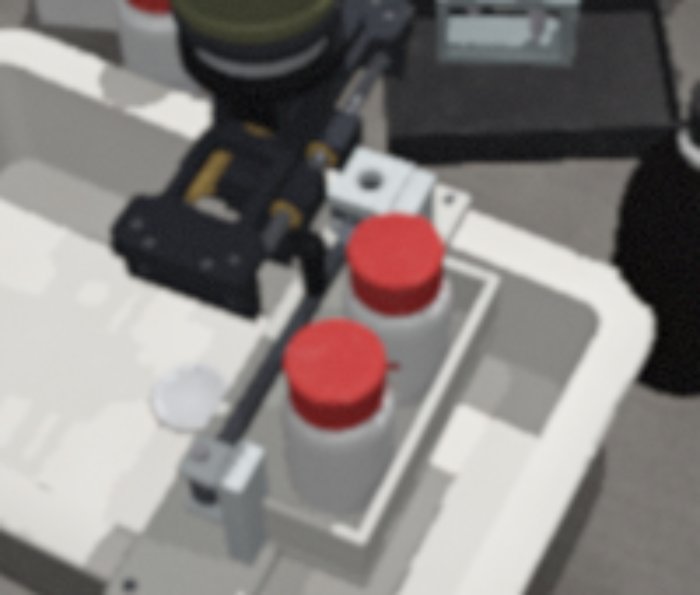

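The eye is in the fork and there are 5.5 N at the knob. I'll push 3 mm more to make sure it's at its stop.

jog_arm(
  rows=[
    [[0.004, 0.0, 0.0], 0],
    [[0.004, 0.0, 0.0], 0],
    [[0.004, 0.0, 0.0], 0],
  ],
)

```text
clock: 5.73
tool_pos: [0.5482, -0.0703, 0.2016]
eef_rot: [0.999, 0.032, -0.005, 0.0]
contact_force: [-10.4, 0.9, 6.9]
opening: 0.005
```

```bash
python3 - <<'E'
from h import *
from plant import *
s=get_state();print(s['contact_force'],s['tool_pos'])
W=camera_model("wrist");M=wristT(W,s)
im=snapshot("wrist")
cv2.imwrite("pics/push2.png",cv2.resize(im[130:250,140:350],None,fx=3.5,fy=3.5,interpolation=cv2.INTER_CUBIC)[:,:,::-1])
for t,z in [("fork_seat",.173)]:
    for m in mark_of(t,"wrist")[:2]: print(t,m,atz(*ray(W,*m["pixel"],M),z).round(4))
E
```

```text
[-10.35498709   0.93751199   6.87745839] [ 0.54822825 -0.07029484  0.20160543]
fork_seat {'pixel': [212.9, 194.3], 'p': 0.88} [ 0.563  -0.0018  0.173 ]
```

View pics/push2.png

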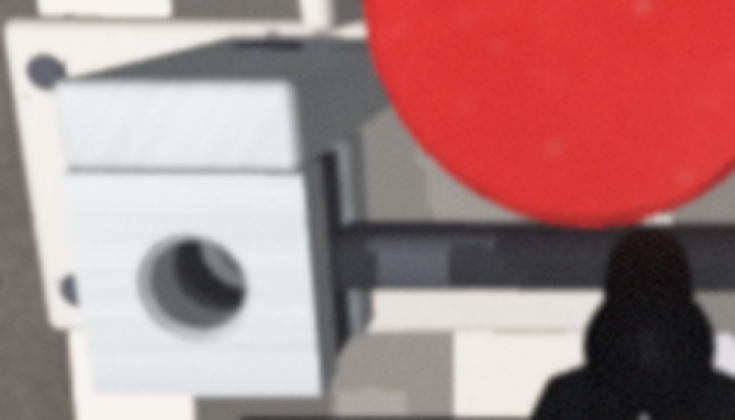

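Another 5 N moved it only 0.3 mm, so the gate is at its stop. I'll back off, lift and go look at the pins.

```bash
python3 - <<'E'
from h import *
from plant import get_state
s=dict(get_state());s['eef_rot']=[np.cos(.032),np.sin(.032),0,0];to_rows(s,[.485,.237,.27],0.55)
E
```

```text
yaw0 0.064 shift [-0.0579 -0.4143 -0.0912] turn -0.243 dist 0.3211171123232187
```

jog_arm(
  rows=[
    [[-0.02, 0.0, 0.0], 0],
    [[-0.04, 0.0, 0.0], 0],
    [[-0.055, 0.0, -0.03], 0],
    [[-0.055, 0.0, -0.07], 0],
    [[-0.058, -0.05, -0.091], -0.05],
    [[-0.058, -0.414, -0.091], -0.243],
    [[-0.058, -0.414, -0.091], -0.243],
    [[-0.058, -0.414, -0.091], -0.243],
    [[-0.058, -0.414, -0.091], -0.243],
    [[-0.058, -0.414, -0.091], -0.243],
    [[-0.058, -0.414, -0.091], -0.243],
    [[-0.058, -0.414, -0.091], -0.243],
    [[-0.058, -0.414, -0.091], -0.243],
    [[-0.058, -0.414, -0.091], -0.243],
    [[-0.058, -0.414, -0.091], -0.243],
    [[-0.058, -0.414, -0.091], -0.243],
  ],
  gripper=50,
)

```text
clock: 7.17
tool_pos: [0.49, 0.2352, 0.2704]
eef_rot: [0.963, 0.271, -0.0, 0.001]
contact_force: [0.4, -0.2, -0.3]
opening: 0.571
```

```bash
python3 - <<'E'
from h import *
from plant import *
s=get_state();print(s['contact_force'],s['tool_pos'],s['eef_rot'],s['q'].round(2))
W=camera_model("wrist");M=wristT(W,s)
im=snapshot("wrist");cv2.imwrite("pics/pin1.png",im[:,:,::-1])
for t,z in [("pin_red",.067),("pin_blue",.067),("pin_holder",.003)]:
    for m in mark_of(t,"wrist")[:2]: print(t,m,atz(*ray(W,*m["pixel"],M),z).round(4))
    for m in boxes_of(t,"wrist")[:2]: print(t,m)
T=snapshot("top");cv2.imwrite("pics/top2.png",cv2.resize(T[120:300,190:460],None,fx=2.8,fy=2.8)[:,:,::-1])
E
```

```text
[ 0.36735184 -0.21057665 -0.28131078] [0.49004006 0.23516314 0.27037638] [ 9.62611649e-01  2.70884161e-01 -6.88230739e-06  7.64487690e-04] [-0.36  0.58 -0.28  1.8   0.21  0.8  -1.77]
pin_red {'pixel': [114.5, 313.3], 'p': 0.79} [0.543  0.2792 0.067 ]
pin_red {'rect': [301.1, 104.5, 326.7, 133.0], 'p': 0.66}
pin_blue {'pixel': [161.2, 308.6], 'p': 0.94} [0.4991 0.2587 0.067 ]
pin_blue {'rect': [296.5, 148.9, 320.5, 176.8], 'p': 0.59}
pin_holder {'pixel': [132.0, 314.9], 'p': 0.59} [0.5247 0.2682 0.003 ]
pin_holder {'rect': [288.9, 88.9, 333.6, 187.0], 'p': 0.62}
```

View pics/pin1.png

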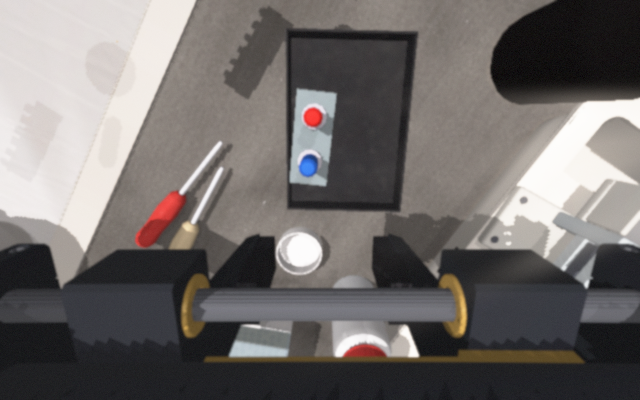

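View pics/top2.png

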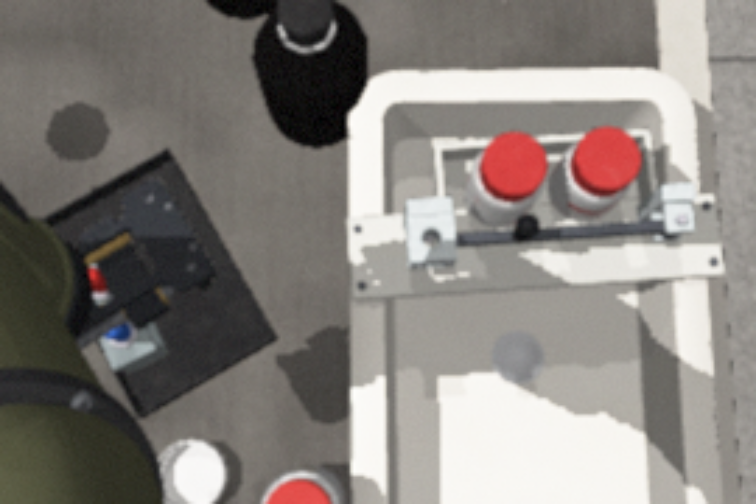

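The gate stays shut in the top view. The red pin's handle top is at (313,117) in the wrist view and the blue's at (309,164).

```bash
python3 - <<'E'
from h import *
from plant import *
im=cv2.imread("pics/pin1.png")
hsv=cv2.cvtColor(im,cv2.COLOR_BGR2HSV)[80:190,280:345]
red=((hsv[...,0]<8)|(hsv[...,0]>172))&(hsv[...,1]>150)&(hsv[...,2]>80)
blu=(hsv[...,0]>100)&(hsv[...,0]<130)&(hsv[...,1]>150)&(hsv[...,2]>80)
s=dict(get_state());W=camera_model("wrist");M=wristT(W,s)
for m in (red,blu):
    r,c=np.nonzero(m);print(r.min()+80,r.max()+80,c.min()+280,c.max()+280,r.mean()+80,c.mean()+280)
    print(atz(*ray(W,r.mean()+80,c.mean()+280,M),.105))
cv2.imwrite("pics/pinz.png",cv2.resize(im[80:200,270:350],None,fx=5,fy=5,interpolation=cv2.INTER_CUBIC))
for p in ((.543,.2792),): print(proj(W,[*p,.113],M),proj(W,[*p,.067],M))
E
```

```text
108 125 304 321 116.85483870967741 312.6975806451613
[0.54092021 0.27993267 0.105     ]
155 175 300 316 165.56204379562044 308.25182481751824
[0.50044161 0.2605037  0.105     ]
[115.33640504 314.31524828] [115.01004399 315.5981117 ]
```

View pics/pinz.png

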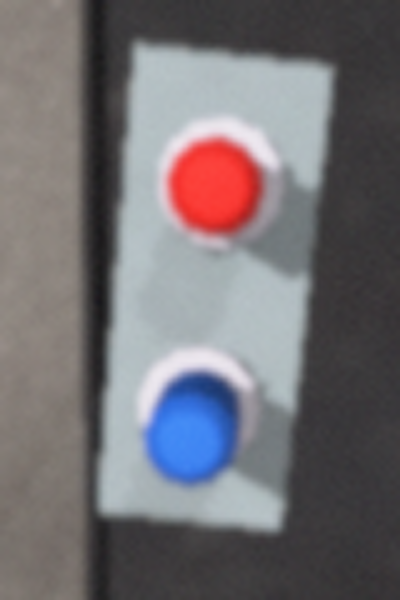

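```bash
python3 - <<'E'
from h import *
from plant import get_state
s=dict(get_state());s['eef_rot']=[np.cos(.2743),np.sin(.2743),0,0];to_rows(s,[.541,.280,.097],0.47)
E
```

```text
yaw0 0.5486 shift [ 0.0885 -0.013   0.2313] turn 0.0393 dist 0.18601879338237465
```

jog_arm(
  rows=[
    [[0.0885, -0.013, 0.0], 0.039],
    [[0.0885, -0.013, 0.0], 0.039],
    [[0.0885, -0.013, 0.05], 0.039],
    [[0.0885, -0.013, 0.1], 0.039],
    [[0.0885, -0.013, 0.15], 0.039],
    [[0.0885, -0.013, 0.185], 0.039],
    [[0.0885, -0.013, 0.21], 0.039],
    [[0.0885, -0.013, 0.2313], 0.039],
    [[0.0885, -0.013, 0.2313], 0.039],
    [[0.0885, -0.013, 0.2313], 0.039],
  ],
  gripper=44,
)

```text
clock: 8.4
tool_pos: [0.5404, 0.2803, 0.0965]
eef_rot: [0.972, 0.235, -0.001, 0.0]
contact_force: [0.1, 0.1, 0.1]
opening: 0.502
```

jog_arm(
  rows=[
    [[0, 0, 0], 0],
    [[0, 0, 0], 0],
    [[0, 0, 0], 0],
    [[0, 0, 0], 0],
    [[0, 0, 0], 0],
    [[0, 0, 0], 0],
  ],
  gripper=10,
  newtons=30,
)

```text
clock: 8.9
tool_pos: [0.5417, 0.2799, 0.098]
eef_rot: [0.972, 0.234, 0.001, 0.0]
contact_force: [0.8, -2.0, 6.2]
opening: 0.193
```

```bash
python3 - <<'E'
from h import *
from plant import *
s=get_state();print(s['contact_force'],s['tool_pos'],s['eef_rot'],s['opening']*88.1)
im=snapshot("wrist");cv2.imwrite("pics/grip.png",im[:,:,::-1])
im=snapshot("side");cv2.imwrite("pics/grips.png",cv2.resize(im[70:220,250:450],None,fx=3.5,fy=3.5)[:,:,::-1])
E
```

```text
[ 0.82788839 -2.03798732  6.17363626] [0.54166616 0.27992737 0.09795213] [9.72161815e-01 2.34308633e-01 8.64587753e-04 3.50996365e-04] 17.036137212982517
```

View pics/grip.png

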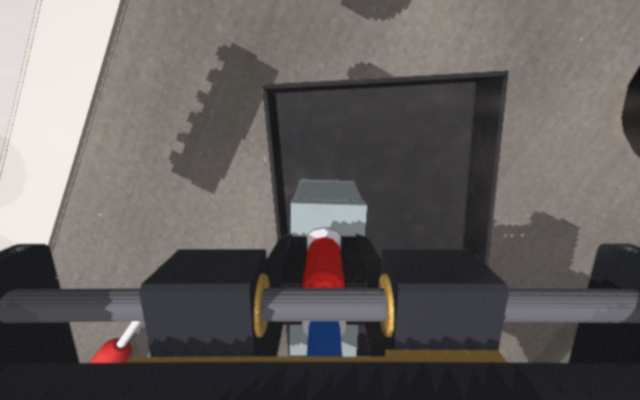

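View pics/grips.png

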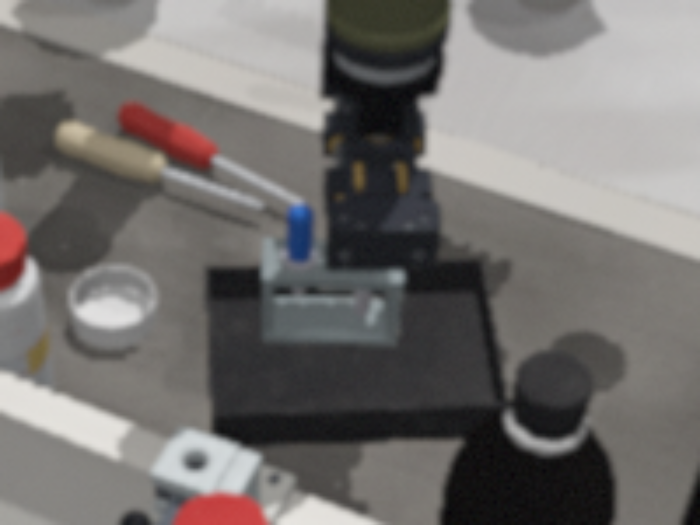

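The red pin is gripped (opening 17 mm). I'll lift it and triangulate the fork hole from the pictures so far.

jog_arm(
  rows=[
    [[0, 0, -0.02], 0],
    [[0, 0, -0.05], 0],
    [[0, 0, -0.09], 0],
    [[0, 0, -0.14], 0],
    [[0, 0, -0.2], 0],
    [[0, 0, -0.27], 0],
    [[0, 0, -0.27], 0],
    [[0, 0, -0.27], 0],
    [[0, 0, -0.27], 0],
  ],
)

```text
clock: 9.75
tool_pos: [0.5405, 0.2806, 0.2996]
eef_rot: [0.972, 0.235, 0.0, -0.0]
contact_force: [0.3, -0.4, -1.4]
opening: 0.19
```

```bash
python3 - <<'E'
from h import *
from plant import *
s=get_state();print(s['contact_force'],s['tool_pos'],s['eef_rot'],s['opening']*88.1)
im=snapshot("wrist");cv2.imwrite("pics/lift.png",im[:,:,::-1])
im=snapshot("side");cv2.imwrite("pics/lifts.png",im[:,:,::-1]);cv2.imwrite("pics/liftsz.png",cv2.resize(im[40:190,280:430],None,fx=4,fy=4,interpolation=cv2.INTER_CUBIC)[:,:,::-1])
S,T,W=[camera_model(c) for c in("side","top","wrist")]
M1=wristT(W,dict(tool_pos=[0.45882009,-0.10174488,0.39979656],eef_rot=[ 9.99594945e-01,2.84459223e-02,-7.42151954e-04,4.73167857e-04]))
M2=wristT(W,dict(tool_pos=[0.54822825,-0.07029484,0.20160543],eef_rot=[0.9995,.032,-.005,0]))
ra=[ray(W,75.7,235,M1),ray(W,211.4,194.9,M2),ray(T,204.6,344.3),ray(S,203.2,307.0)]
import itertools
for a,b in itertools.combinations(range(4),2):print(a,b,tri([ra[a],ra[b]])[0].round(4),round(tri([ra[a],ra[b]])[1][0],4))
print(tri(ra))
for o,d in ra:print(atz(o,d,.173).round(4))
E
```

```text
[ 0.27193577 -0.35349432 -1.40180124] [0.54048396 0.28055173 0.29963366] [ 9.72044136e-01  2.34797960e-01  3.10187274e-04 -1.37188854e-04] 16.72852448384348
0 1 [5.614e-01 1.000e-04 1.663e-01] 0.0004
0 2 [ 0.5608 -0.0022  0.1736] 0.0002
0 3 [0.562  0.0018 0.1591] 0.0002
1 2 [ 0.5623 -0.0018  0.1701] 0.0009
1 3 [0.5584 0.0057 0.1538] 0.0014
2 3 [ 0.5635 -0.0023  0.1642] 0.0009
(array([ 0.56236631, -0.00104887,  0.16552499]), [np.float64(0.0013852756105690134), np.float64(0.0019287045209452323), np.float64(0.0016732579635666102), np.float64(0.002279563568166408)])
[ 0.5606 -0.0022  0.173 ]
[ 0.5639 -0.0023  0.173 ]
[ 0.5611 -0.0022  0.173 ]
[ 0.5676 -0.0078  0.173 ]
```

View pics/lift.png

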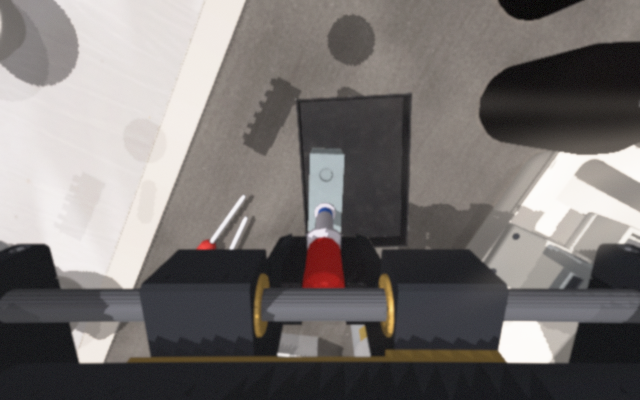

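View pics/liftsz.png

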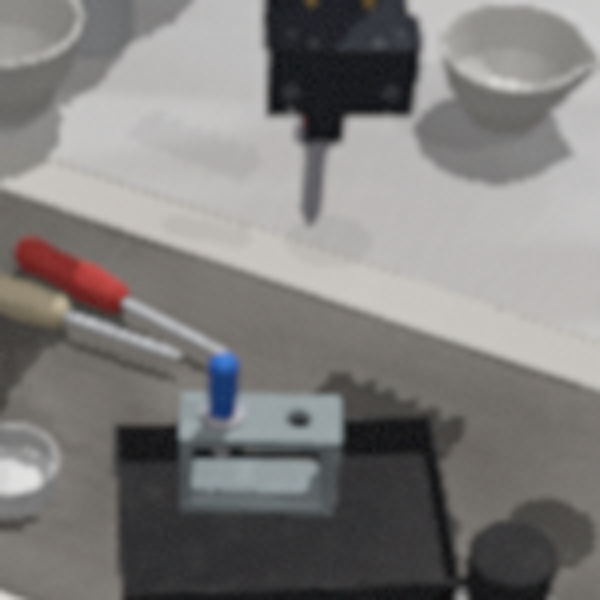

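The red pin is out and blue is still in its stand. In the side zoom the tip is at about (358,95.5) in full-image pixels. I'll check for tilt in the hand.

```bash
python3 - <<'E'
from h import *
from plant import *
s=get_state();S,W=camera_model("side"),camera_model("wrist");M=wristT(W,s)
Rm=R.from_quat(s["eef_rot"]).as_matrix()
for nm,zz in (("handletop",-.016),("flange",.030),("shankmid",.055),("taper",.078),("tip",.086)):
    P=s["tool_pos"]+Rm@[0,0,zz];print(nm,P.round(4),proj(S,P).round(1),proj(W,P,M).round(1))
im=cv2.imread("pics/lift.png");cv2.imwrite("pics/liftz.png",cv2.resize(im[180:300,270:390],None,fx=5,fy=5,interpolation=cv2.INTER_CUBIC))
# tip from side (95.5,358) and wrist tri
print(tri([ray(S,95.5,358),ray(W,207,325,M)]))
E
```

```text
handletop [0.5396 0.2798 0.3134] [ 54.7 361.6] [293.6 322.9]
flange [0.5395 0.2797 0.2674] [ 74. 360.] [245.9 323.1]
shankmid [0.5394 0.2796 0.2424] [ 83.9 359.2] [229.2 323.1]
taper [0.5393 0.2796 0.2194] [ 92.6 358.4] [217.2 323.2]
tip [0.5393 0.2796 0.2114] [ 95.6 358.2] [213.5 323.2]
(array([0.54131946, 0.28006371, 0.21067911]), [np.float64(0.0026652600642889115), np.float64(0.0026652600642889687)])
```

View pics/liftz.png

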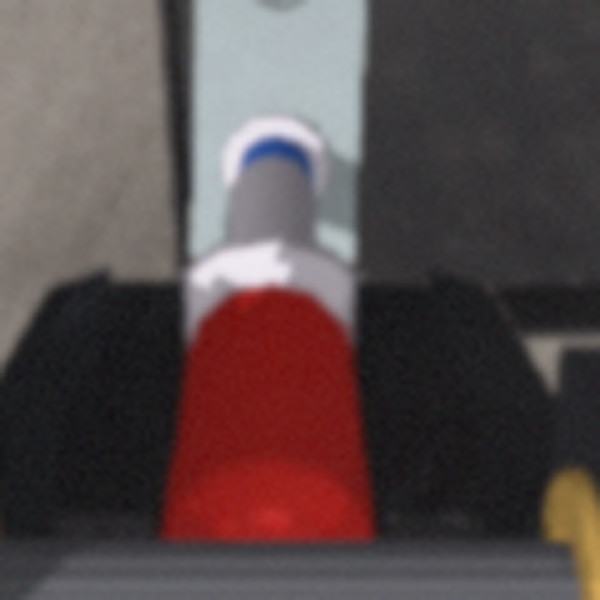

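The pin hangs straight, within about 1 mm of the tool axis. I'll move it to hover above the fork.

```bash
python3 - <<'E'
from h import *
from plant import *
s=dict(get_state());S,T=camera_model("side"),camera_model("top")
for z in(.1,.2,.25):print(atz(*ray(T,125,298),z),atz(*ray(T,170,303),z))
s['eef_rot']=[np.cos(.237),np.sin(.237),0,0];to_rows(s,[.562,-.0015,.277],0.064)
E
```

```text
[0.77163263 0.10083324 0.1       ] [0.65859922 0.08891804 0.1       ]
[0.7312798  0.09522341 0.2       ] [0.631051   0.08465798 0.2       ]
[0.71110339 0.09241849 0.25      ] [0.61727688 0.08252795 0.25      ]
yaw0 0.474 shift [-0.1446  0.3473  0.0272] turn 0.205 dist 0.28288738211817427
```

jog_arm(
  rows=[
    [[-0.03, 0.07, 0.0], 0.04],
    [[-0.145, 0.347, 0.0], 0.205],
    [[-0.145, 0.347, 0.0], 0.205],
    [[-0.145, 0.347, 0.0], 0.205],
    [[-0.145, 0.347, 0.0], 0.205],
    [[-0.145, 0.347, 0.0], 0.205],
    [[-0.145, 0.347, 0.0], 0.205],
    [[-0.145, 0.347, 0.0], 0.205],
    [[-0.145, 0.347, 0.01], 0.205],
    [[-0.145, 0.347, 0.02], 0.205],
    [[-0.145, 0.347, 0.027], 0.205],
    [[-0.145, 0.347, 0.027], 0.205],
    [[-0.145, 0.347, 0.027], 0.205],
  ],
)

```text
clock: 10.93
tool_pos: [0.5622, 0.0009, 0.2783]
eef_rot: [0.999, 0.033, -0.001, -0.0]
contact_force: [-0.4, 0.1, -0.7]
opening: 0.192
```

```bash
python3 - <<'E'
from h import *
from plant import *
s=get_state();print(s['contact_force'],s['tool_pos'],s['eef_rot'],s['opening']*88.1)
S,T,W=[camera_model(c) for c in("side","top","wrist")];M=wristT(W,s)
im=snapshot("wrist");cv2.imwrite("pics/hov.png",im[:,:,::-1]);cv2.imwrite("pics/hovz.png",cv2.resize(im[150:300,250:400],None,fx=4,fy=4,interpolation=cv2.INTER_CUBIC)[:,:,::-1])
im=snapshot("side");cv2.imwrite("pics/hovs.png",cv2.resize(im[130:260,240:370],None,fx=4.5,fy=4.5,interpolation=cv2.INTER_CUBIC)[:,:,::-1])
Rm=R.from_quat(s["eef_rot"]).as_matrix()
P=s["tool_pos"]+Rm@[0,0,.086];print("tip",P,proj(S,P),proj(W,P,M))
for z in (.166,.171,.176):
  P=[.562,-.0015,z];print("hole",z,proj(S,P),proj(W,P,M))
E
```

```text
[-0.4460613   0.11895041 -0.738499  ] [0.5621835  0.00085254 0.27826899] [ 9.99446376e-01  3.32549372e-02 -9.94076488e-04 -2.51058921e-04] 16.943699360418634
tip [0.56201118 0.00089001 0.19226918] [192.49419707 306.34193128] [213.61000069 323.41287488]
hole 0.166 [202.15858584 306.03659899] [203.45078084 326.40895665]
hole 0.171 [200.51439532 305.9788656 ] [205.26013738 326.46318713]
hole 0.176 [198.85620633 305.9206268 ] [207.14288026 326.51961986]
```

View pics/hovz.png

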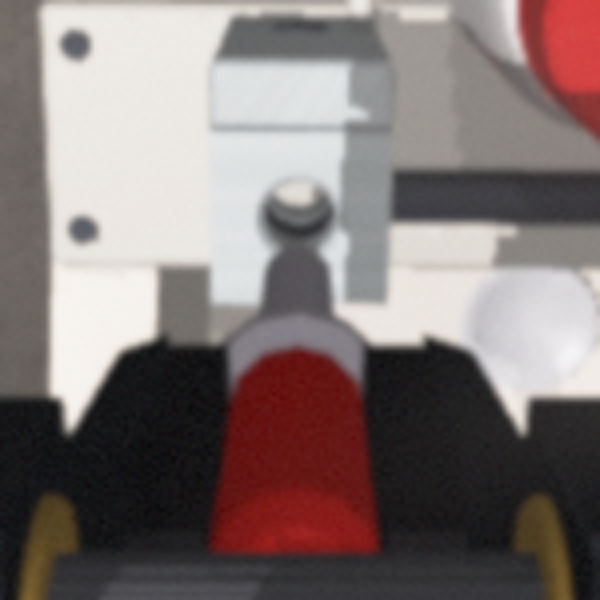

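View pics/hovs.png

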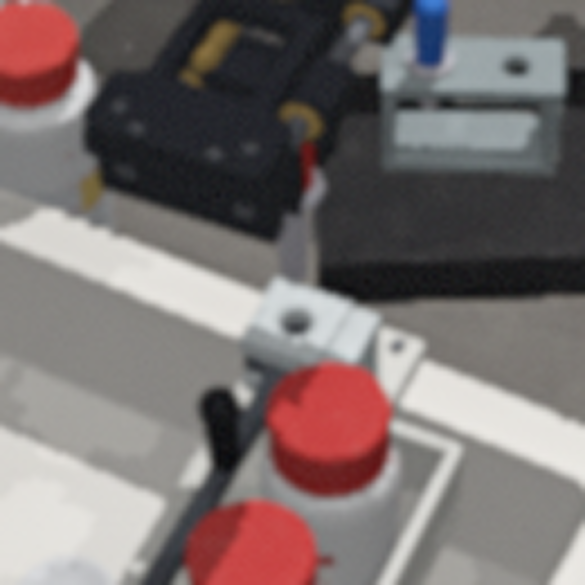

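```bash
python3 - <<'E'
from h import *
from plant import *
s=get_state()
S,T,W=[camera_model(c) for c in("side","top","wrist")];M=wristT(W,s)
w=ray(W,202.0,323.7,M)
print("side+wrist",tri([ray(S,202.8,307.4),w]),"raw",tri([ray(S,201.3,306),w]))
print("top+wrist",tri([ray(T,204.6,344.3),w]))
M1=wristT(W,dict(tool_pos=[0.45882009,-0.10174488,0.39979656],eef_rot=[ 9.99594945e-01,2.84459223e-02,-7.42151954e-04,4.73167857e-04]))
M2=wristT(W,dict(tool_pos=[0.54822825,-0.07029484,0.20160543],eef_rot=[0.9995,.032,-.005,0]))
w1=ray(W,75.7,235,M1);w2=ray(W,211.4,194.9,M2)
print("w1",tri([w1,w]),"w2",tri([w2,w]))
for z in(.165,.168,.171,.174):print(z,atz(*w,z),atz(*w1,z),atz(*w2,z))
E
```

```text
side+wrist (array([5.63440971e-01, 1.52898076e-04, 1.63404981e-01]), [np.float64(0.0005521784525432327), np.float64(0.0005521784525432577)]) raw (array([ 5.62465078e-01, -6.86229054e-05,  1.66483928e-01]), [np.float64(0.001261347876598928), np.float64(0.0012613478765990793)])
top+wrist (array([ 0.56289028, -0.0013679 ,  0.16403482]), [np.float64(0.0014574213376438712), np.float64(0.0014574213376439022)])
w1 (array([5.62055377e-01, 5.18151831e-04, 1.61948042e-01]), [np.float64(0.0006111137068259763), np.float64(0.0006111137068260182)]) w2 (array([ 5.63153914e-01, -5.67890316e-06,  1.67964846e-01]), [np.float64(0.001009107778148476), np.float64(0.0010091077781486648)])
0.165 [5.63333635e-01 1.00882563e-04 1.65000000e-01] [5.61418666e-01 1.91604874e-04 1.65000000e-01] [0.56102324 0.00119063 0.165     ]
0.168 [5.64201454e-01 1.59359426e-04 1.68000000e-01] [ 0.56114522 -0.00062585  0.168     ] [ 5.62108947e-01 -6.24078343e-05  1.68000000e-01]
0.171 [5.65069273e-01 2.17836289e-04 1.71000000e-01] [ 0.56087178 -0.0014433   0.171     ] [ 0.56319466 -0.00131544  0.171     ]
0.174 [5.65937091e-01 2.76313152e-04 1.74000000e-01] [ 0.56059833 -0.00226075  0.174     ] [ 0.56428037 -0.00256848  0.174     ]
```

```bash
python3 - <<'E'
from h import *
from plant import get_state
s=dict(get_state());print(s['tool_pos']);s['eef_rot']=[np.cos(.0333),np.sin(.0333),0,0];to_rows(s,[.5632,.0004,.256],0.064)
E
```

```text
[5.62776540e-01 2.67703942e-04 2.79180503e-01]
yaw0 0.0666 shift [ 0.0006 -0.0001  0.0309] turn 0.0013 dist 0.02318474834337724
```

jog_arm(
  rows=[
    [[0.0005, 0, 0.01], 0],
    [[0.0005, 0, 0.02], 0],
    [[0.0005, 0, 0.03], 0],
    [[0.0005, 0, 0.031], 0],
    [[0.0005, 0, 0.031], 0],
    [[0.0005, 0, 0.031], 0],
    [[0.0005, 0, 0.031], 0],
  ],
)

```text
clock: 11.62
tool_pos: [0.5633, -0.0008, 0.2562]
eef_rot: [0.999, 0.032, 0.0, 0.0]
contact_force: [0.5, 1.0, 0.4]
opening: 0.195
```

```bash
python3 - <<'E'
from h import *
from plant import *
s=get_state();print(s['contact_force'],s['tool_pos'],s['eef_rot'],s['opening']*88.1)
im=snapshot("wrist");cv2.imwrite("pics/hovz2.png",cv2.resize(im[150:300,250:400],None,fx=4,fy=4,interpolation=cv2.INTER_CUBIC)[:,:,::-1])
im=snapshot("side");cv2.imwrite("pics/hovs2.png",cv2.resize(im[160:240,260:360],None,fx=6,fy=6,interpolation=cv2.INTER_CUBIC)[:,:,::-1])
E
```

```text
[0.50022403 1.0477168  0.43064319] [ 0.56331229 -0.00077623  0.25618813] [9.99492720e-01 3.18468155e-02 2.86787774e-04 3.38644234e-05] 17.15949196463984
```

View pics/hovz2.png

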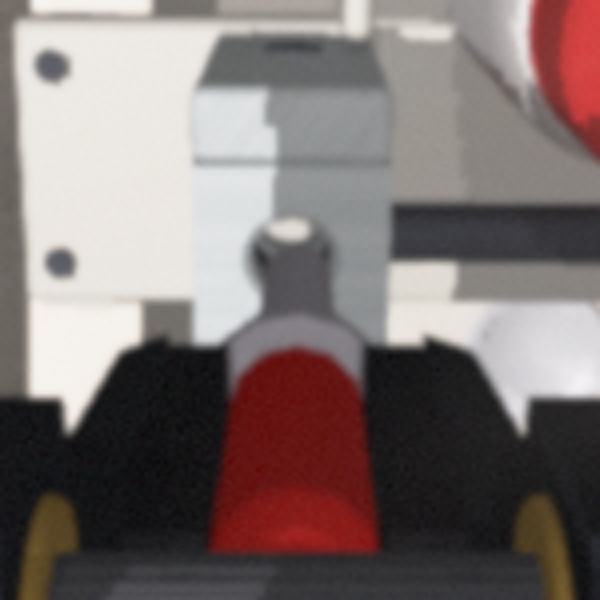

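View pics/hovs2.png

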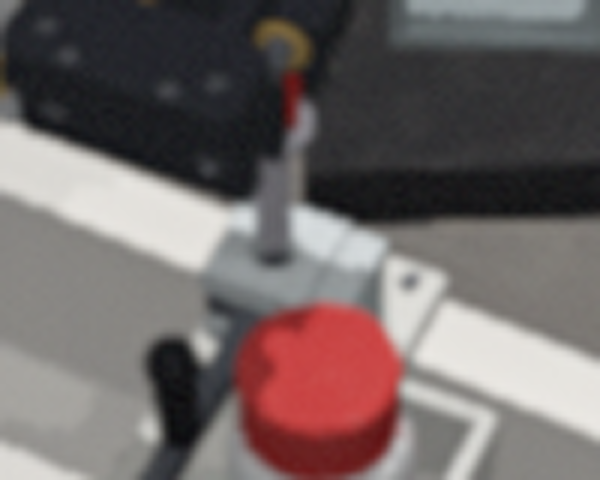

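In the wrist view the shank is about 7 zoom px (1.2 mm) right of the hole, so I'll correct tool y by −1.1 mm and descend partway. I'll read the lateral force as I go.

jog_arm(
  rows=[
    [[-0.0004, -0.0015, 0.0], 0],
    [[-0.0004, -0.0015, 0.004], 0],
    [[-0.0004, -0.0015, 0.01], 0],
    [[-0.0004, -0.0015, 0.016], 0],
    [[-0.0004, -0.0015, 0.022], 0],
    [[-0.0004, -0.0015, 0.026], 0],
    [[-0.0004, -0.0015, 0.026], 0],
    [[-0.0004, -0.0015, 0.026], 0],
  ],
)

```text
clock: 12.38
tool_pos: [0.5626, 0.0003, 0.2362]
eef_rot: [0.999, 0.032, -0.0, 0.0]
contact_force: [-1.0, -1.0, -0.9]
opening: 0.196
```

```bash
python3 - <<'E'
from h import *
from plant import *
s=get_state();print(s['contact_force'],s['moment'],s['tool_pos'],s['eef_rot'],s['opening']*88.1)
im=snapshot("wrist");cv2.imwrite("pics/ins1.png",cv2.resize(im[150:300,250:400],None,fx=4,fy=4,interpolation=cv2.INTER_CUBIC)[:,:,::-1])
im=snapshot("side");cv2.imwrite("pics/ins1s.png",cv2.resize(im[160:240,260:360],None,fx=6,fy=6,interpolation=cv2.INTER_CUBIC)[:,:,::-1])
E
```

```text
[-0.95312172 -1.00519537 -0.92159726] [-0.02044352 -0.04046258  0.01333692] [5.62605548e-01 3.47212617e-04 2.36175461e-01] [ 9.99490986e-01  3.19011683e-02 -2.83047477e-04  6.64319267e-05] 17.288794429718816
```

View pics/ins1.png

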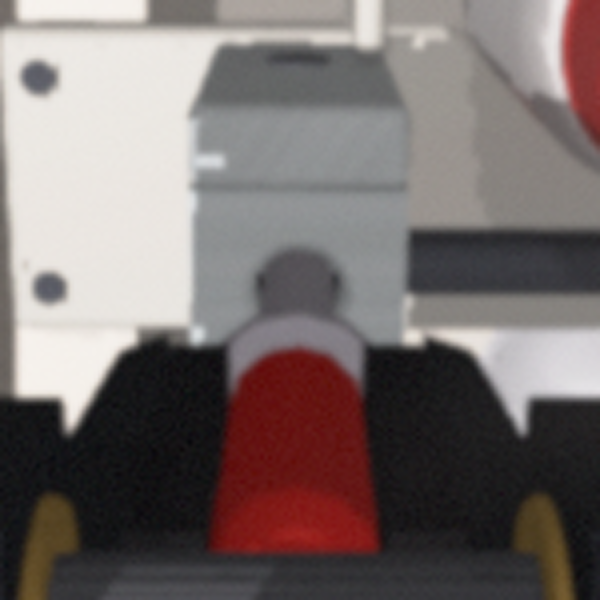

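View pics/ins1s.png

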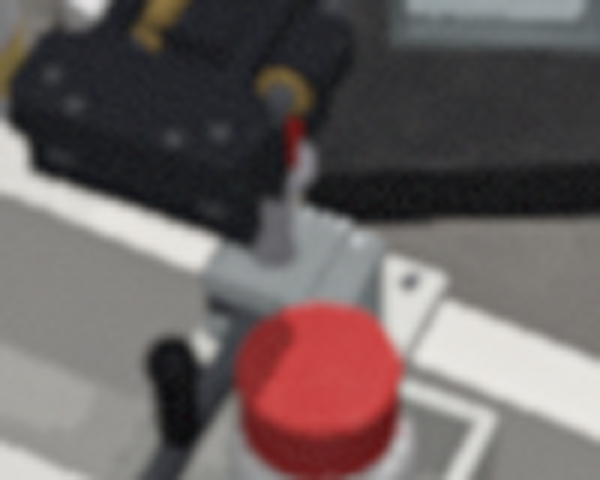

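The pin is 15 mm into the hole with about 1 N lateral force. I'll continue down.

jog_arm(
  rows=[
    [[0, 0, 0.006], 0],
    [[0, 0, 0.012], 0],
    [[0, 0, 0.018], 0],
    [[0, 0, 0.024], 0],
    [[0, 0, 0.03], 0],
    [[0, 0, 0.035], 0],
    [[0, 0, 0.035], 0],
    [[0, 0, 0.035], 0],
  ],
)

```text
clock: 13.15
tool_pos: [0.5626, 0.0004, 0.2099]
eef_rot: [0.999, 0.032, -0.0, 0.0]
contact_force: [-0.8, -0.1, -0.5]
opening: 0.198
```

jog_arm(
  rows=[
    [[0, 0, 0.003], 0],
    [[0, 0, 0.006], 0],
    [[0, 0, 0.009], 0],
    [[0, 0, 0.012], 0],
    [[0, 0, 0.0135], 0],
    [[0, 0, 0.0135], 0],
  ],
)

```text
clock: 13.65
tool_pos: [0.5621, 0.0003, 0.1996]
eef_rot: [0.999, 0.032, -0.001, 0.0]
contact_force: [-2.2, 0.3, -1.6]
opening: 0.195
```

```bash
python3 - <<'E'
from h import *
from plant import *
s=get_state();print(s['contact_force'],s['moment'],s['tool_pos'],s['eef_rot'],s['opening']*88.1)
im=snapshot("wrist");cv2.imwrite("pics/ins2.png",cv2.resize(im[150:300,250:400],None,fx=4,fy=4,interpolation=cv2.INTER_CUBIC)[:,:,::-1])
im=snapshot("side");cv2.imwrite("pics/ins2s.png",cv2.resize(im[160:240,260:360],None,fx=6,fy=6,interpolation=cv2.INTER_CUBIC)[:,:,::-1])
E
```

```text
[-2.21714633  0.32328726 -1.6283494 ] [ 0.03109419  0.45257693 -0.03552761] [5.62117015e-01 2.93026212e-04 1.99563260e-01] [ 9.99490095e-01  3.19212310e-02 -7.58143588e-04  9.62671324e-05] 17.18775835405586
```

View pics/ins2.png

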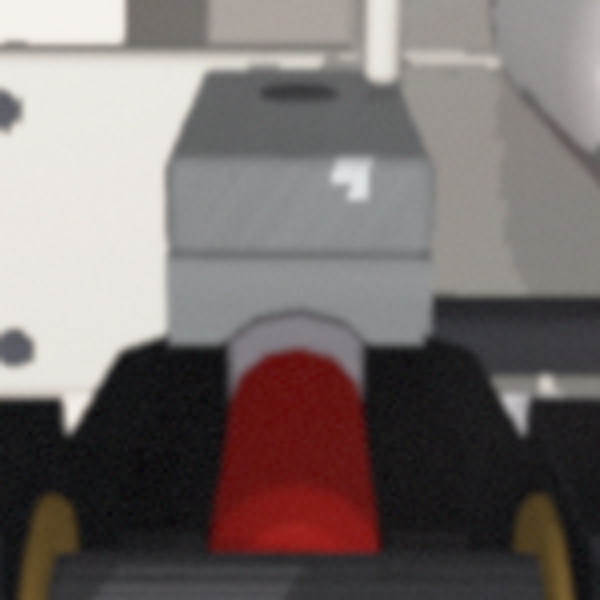

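View pics/ins2s.png

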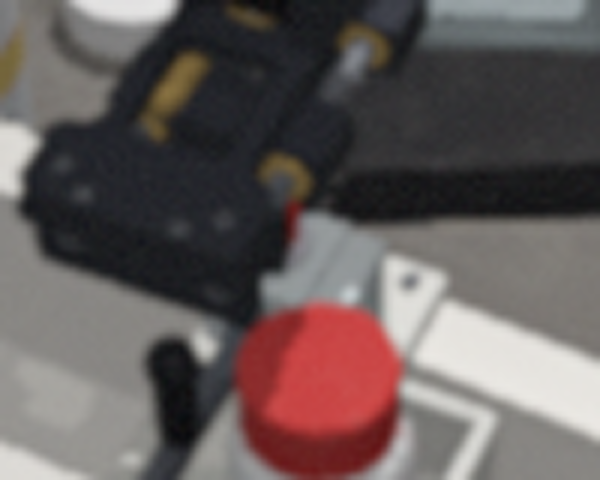

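The nose now pushes with about 2 N and the flange is a few mm above the fork. I'll press on in small steps.

jog_arm(
  rows=[
    [[0, 0, 0.002], 0],
    [[0, 0, 0.004], 0],
    [[0, 0, 0.004], 0],
    [[0, 0, 0.004], 0],
  ],
)

```text
clock: 14.08
tool_pos: [0.5626, 0.0003, 0.1976]
eef_rot: [0.999, 0.032, 0.0, 0.0]
contact_force: [-3.2, 0.1, 4.9]
opening: 0.193
```

jog_arm(
  rows=[
    [[0, 0, 0.002], 0],
    [[0, 0, 0.003], 0],
    [[0, 0, 0.003], 0],
    [[0, 0, 0.003], 0],
  ],
)

```text
clock: 14.42
tool_pos: [0.5625, 0.0003, 0.1974]
eef_rot: [0.999, 0.032, 0.0, 0.0]
contact_force: [-8.4, 0.4, 21.3]
opening: 0.19
```

The load rose to 21 N without motion, so the head is on the fork. I'll unload most of it and look.

jog_arm(
  rows=[
    [[0, 0, -0.0025], 0],
    [[0, 0, -0.0025], 0],
    [[0, 0, -0.0025], 0],
  ],
)

```text
clock: 14.67
tool_pos: [0.5627, 0.0004, 0.1976]
eef_rot: [0.999, 0.032, 0.0, 0.0]
contact_force: [-4.3, -0.7, 9.8]
opening: 0.191
```

```bash
python3 - <<'E'
from h import *
from plant import *
s=get_state();print(s['contact_force'],s['tool_pos'])
im=snapshot("wrist");cv2.imwrite("pics/ins3.png",cv2.resize(im[150:300,250:400],None,fx=4,fy=4,interpolation=cv2.INTER_CUBIC)[:,:,::-1])
E
```

```text
[-4.34921641 -0.69908168  9.8439714 ] [5.62720706e-01 3.51349477e-04 1.97579244e-01]
```

View pics/ins3.png

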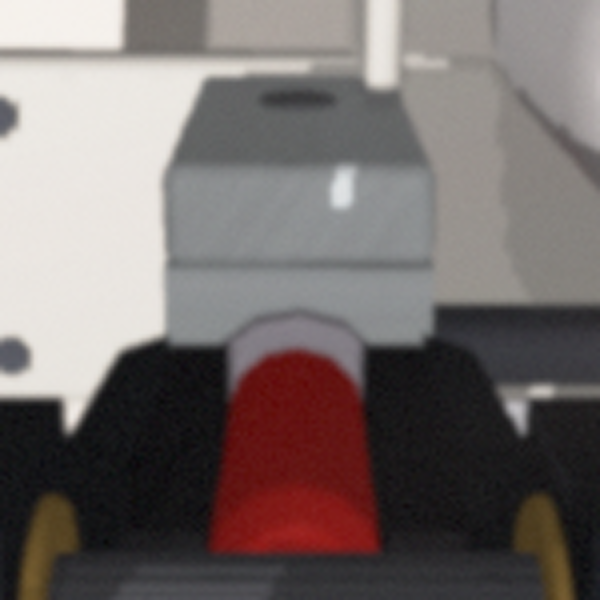

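jog_arm(
  rows=[
    [[0, 0, 0], 0],
    [[0, 0, 0], 0],
    [[0, 0, 0], 0],
    [[0, 0, 0], 0],
    [[0, 0, 0], 0],
  ],
  gripper=36,
)

```text
clock: 15.13
tool_pos: [0.563, 0.0004, 0.1965]
eef_rot: [0.999, 0.032, 0.0, 0.0]
contact_force: [-0.3, 0.0, 0.4]
opening: 0.412
```

jog_arm(
  rows=[
    [[0, 0, -0.02], 0],
    [[0, 0, -0.06], 0],
    [[0, 0, -0.11], 0],
    [[0, 0, -0.16], 0],
    [[-0.09, 0, -0.19], 0],
    [[-0.12, 0, -0.19], 0],
    [[-0.12, 0, -0.19], 0],
    [[-0.12, 0, -0.19], 0],
    [[-0.12, 0, -0.19], 0],
  ],
)

```text
clock: 15.88
tool_pos: [0.4734, -0.0054, 0.3396]
eef_rot: [0.999, 0.032, 0.001, 0.0]
contact_force: [0.3, -0.4, 0.7]
opening: 0.412
```

```bash
python3 - <<'E'
from h import *
from plant import *
s=get_state();print(s['contact_force'],s['tool_pos'])
im=snapshot("wrist");cv2.imwrite("pics/fin.png",im[:,:,::-1])
im=snapshot("side");cv2.imwrite("pics/fins.png",cv2.resize(im[110:320,200:380],None,fx=4,fy=4,interpolation=cv2.INTER_CUBIC)[:560,:,::-1])
S,W=camera_model("side"),camera_model("wrist");M=wristT(W,s)
for z in(.1664,.1704,.2124):print(proj(S,[.5627,.0004,z]).round(1),proj(W,[.5627,.0004,z],M).round(1))
E
```

```text
[ 0.26820892 -0.43444302  0.66226381] [ 0.47335043 -0.00539369  0.33958634]
[201.5 306.8] [ 90.8 323.3]
[200.2 306.8] [ 90.5 323.3]
[185.8 306.3] [ 86.5 323.3]
```

View pics/fin.png

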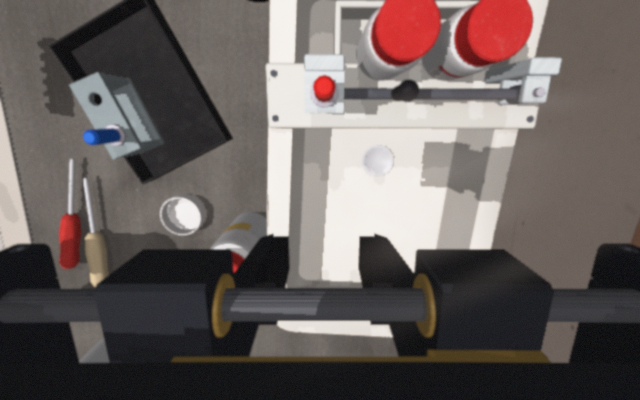

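View pics/fins.png

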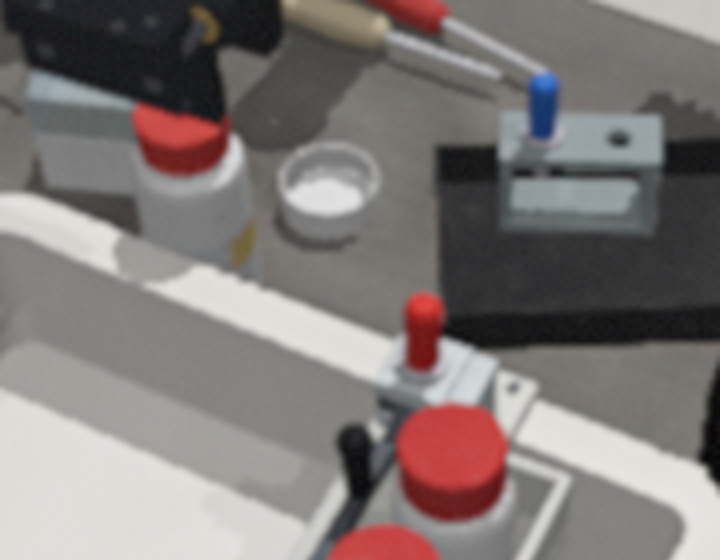

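Red pin is upright in the fork at wrist (324,88). The gate is shut, both bottles stand, and blue is in its stand. As a seating check I'll press the handle's top gently with closed fingers. If the head stood 6 mm proud, the pin would sink under 2–6 N.

jog_arm(
  rows=[
    [[0.06, 0, 0], 0],
    [[0.12, 0, 0.0], 0],
    [[0.12, 0, 0.0], 0],
    [[0.12, 0, 0.05], 0],
    [[0.12, 0, 0.09], 0],
    [[0.12, 0, 0.115], 0],
    [[0.12, 0, 0.125], 0],
    [[0.12, 0, 0.125], 0],
    [[0.12, 0, 0.125], 0],
  ],
  gripper=0,
)

```text
clock: 16.73
tool_pos: [0.5636, 0.0006, 0.2456]
eef_rot: [0.999, 0.032, 0.0, -0.0]
contact_force: [0.1, 0.5, 0.9]
opening: 0.005
```

jog_arm(
  rows=[
    [[0, 0, 0.005], 0],
    [[0, 0, 0.009], 0],
    [[0, 0, 0.012], 0],
    [[0, 0, 0.012], 0],
  ],
)

```text
clock: 17.07
tool_pos: [0.5627, 0.0004, 0.2366]
eef_rot: [0.999, 0.032, 0.0, 0.0]
contact_force: [-0.2, -0.9, -0.4]
opening: 0.006
```

jog_arm(
  rows=[
    [[0, 0, 0.001], 0],
    [[0, 0, 0.002], 0],
    [[0, 0, 0.002], 0],
  ],
)

```text
clock: 17.32
tool_pos: [0.563, 0.0004, 0.2358]
eef_rot: [0.999, 0.032, 0.001, 0.0]
contact_force: [-0.8, 0.0, 5.1]
opening: 0.003
```

jog_arm(
  rows=[
    [[0, 0, 0.001], 0],
    [[0, 0, 0.002], 0],
    [[0, 0, 0.002], 0],
  ],
)

```text
clock: 17.57
tool_pos: [0.5631, 0.0005, 0.2356]
eef_rot: [0.999, 0.032, 0.001, 0.0]
contact_force: [-4.1, -0.0, 14.3]
opening: 0.006
```

Contact was at the expected height and 14 N moved it 0.2 mm, so it's seated. I'll retreat and check once more.

jog_arm(
  rows=[
    [[0, 0, -0.02], 0],
    [[0, 0, -0.06], 0],
    [[0, 0, -0.11], 0],
    [[-0.06, 0, -0.13], 0],
    [[-0.12, 0, -0.13], 0],
    [[-0.12, 0, -0.13], 0],
    [[-0.12, 0, -0.13], 0],
    [[-0.12, 0, -0.13], 0],
    [[-0.12, 0, -0.13], 0],
  ],
)

```text
clock: 18.32
tool_pos: [0.4744, -0.0052, 0.3312]
eef_rot: [0.999, 0.032, 0.001, -0.0]
contact_force: [-0.2, -0.3, 0.6]
opening: 0.008
```

```bash
python3 - <<'E'
from h import *
from plant import *
im=snapshot("wrist");cv2.imwrite("pics/end.png",cv2.resize(im[0:150,240:580],None,fx=2.3,fy=2.3,interpolation=cv2.INTER_CUBIC)[:,:,::-1])
im=snapshot("side");cv2.imwrite("pics/ends.png",cv2.resize(im[170:240,260:350],None,fx=8,fy=8,interpolation=cv2.INTER_CUBIC)[:,:,::-1])
s=get_state();print(s['contact_force'],s['tool_pos'],s['qd'].round(3))
E
```

```text
[ 0.22922824 -0.04808394 -0.47299525] [ 0.47425853 -0.00512588  0.33079902] [ 0.     0.003  0.     0.005 -0.001 -0.001  0.002]
```

View pics/end.png

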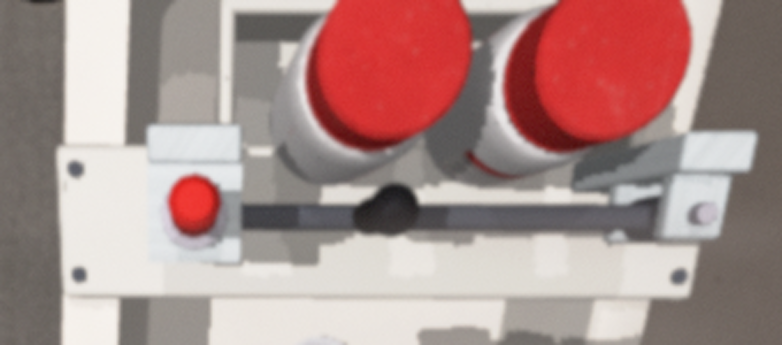

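View pics/ends.png

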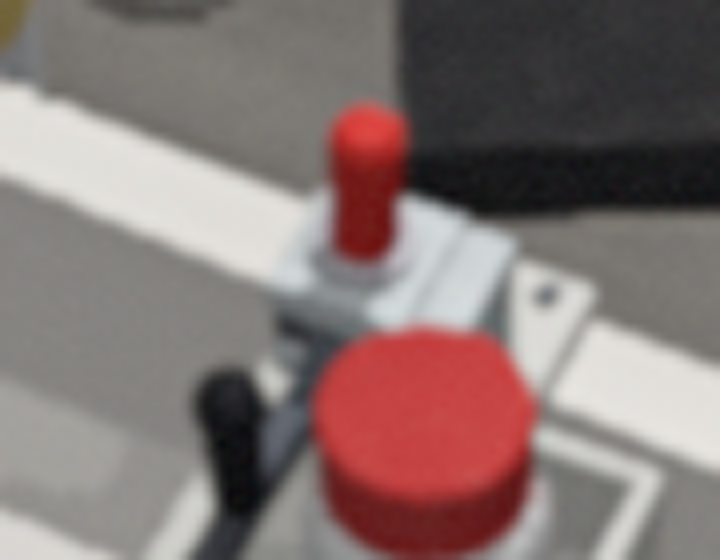

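The flange lies flat on the fork, the pin stands upright, and the gate is shut with both bottles standing.

```bash
python3 -c "
from plant import *
print(workorder.finish_job())"
```

```text
the job is handed in; nothing more can be done
None
```

The rack is locked. The gate is fully shut, and the red pin is pushed home through fork and eye and let go. I handed the job in at about 18.4 s on the robot's clock.

- **Gate:** I pushed it to its stop by the knob. The last 5 N moved it only 0.3 mm.
- **Pin:** I pressed it down until 21 N gave no further movement, then released it. Pressing on the handle top afterwards with 14 N moved it only about 0.2 mm.
- **Last pictures:** The head looks flat on the fork and the pin stands upright. The gate is shut and both rack bottles are standing. The arm is clear. The blue pin was in its stand in the picture before the press check, and nothing went near it after that.
- **Disagreements:** My position estimates for the fork hole differed by a few millimetres between cameras. I corrected the pin sideways by about 1 mm from the wrist picture just before inserting it. No check failed.

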